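Close a plaster mould on its sprung casting stand

TASK

First shut the feed cock on the casting stand by turning its lever until it lies square across the pipe against its stop, leaving everything else on the bench where it is. Then take the long upper mould half by its wooden grip, set it on the dowels of the lower half (big hole on big dowel) so that it sits flush, and push the closed mould straight down on its springs until it bottoms; the plaster can crack, so about 20 N is plenty. Finish with the gripper still holding the mould pressed fully down: do not let go.

Things in the scene. Friction and masses are not known exactly. Their poses are not given: they have to be found in the camera images.
- cock (a joint): quarter-turn lever of the feed cock, turning about an upright axis at the stand's side; 0 = shut (lever across the pipe, pointing along the stand's -x from the axis), 1.571 = open (lever along the pipe, pointing along the stand's +y); grows clockwise seen from above (so shutting is counter-clockwise). Hard stops at both ends; stiff: about 0.12 N m, i.e. 2 N at the grip post; stays where it is left
- cock_grip (a point): point on the lever's upright round black grip post: post 14 mm in diameter, 70 mm from the turning axis, its top 12 mm above this point and the flat steel lever bar 22 mm below it (point at 87 mm above the bench)
- cock_axis (a point): point on the lever's turning axis, at the same height as cock_grip; 90 mm along the stand's +y from the mould centre, with nothing standing above the lever there
- lower_half (a joint): how far the lower mould half is pushed down on its springs: 0 = up (m), 0.012 = on its hard stop. The springs carry 8 N on top of it before it starts to move and about 19 N (weight of the upper half included) at the stop
- stand: the fixed casting stand with all that it carries: grey base 190 x 130 x 18 mm, lower mould half on springs, copper pipe running from the middle out along +y (30 mm above the bench, to y = 185 mm) with the brass cock on it; origin on the bench under the centre of the lower half
- face (a point): centre of the lower half's upper (parting) face, 85 mm above the bench when up. The lower half is a white plaster block 130 x 84 x 40 mm with a shallow 50 x 40 mm recess with little houses in the middle, floating on the grey stand. x axis: along the block from small to big dowel; z up. These are also the stand's axes
- dowel_big (a point): root of the big brass dowel on that face (16 mm diameter, 20 mm tall, top 7 mm tapered to half width), 48 mm from face along +x
- dowel_small (a point): root of the small brass dowel (11 mm diameter, 20 mm tall, tapered likewise), 48 mm from face along -x
- upper_half: upper mould half, a loose white plaster block 130 x 84 x 28 mm, 0.3 to 0.55 kg, with a wooden grip bar on top (56 mm along x, 24 mm wide in y, 34 mm tall, from 28 to 62 mm above the underside, centred) and two through-holes; origin at centre of its underside, x along the block towards the big hole, z up. Lies flat on the bench at the start
- hole_big (a point): mouth, on the underside, of the big hole (18 mm diameter), 48 mm from the origin along +x
- hole_small (a point): mouth, on the underside, of the small hole (13 mm diameter), 48 mm from the origin along -x
- upper_grip (a point): centre of the wooden grip bar, 50 mm above the underside: a good TCP height for gripping it across its 24 mm width (along the half's y)
- spare_half: spare half: bystander, white plaster block 96 x 96 x 28 with the same kind of wooden grip bar but square, with two equal 13 mm holes at diagonal corners; origin at the centre of its underside. Does not belong to this stand
- glaze_jar: bystander: closed white jar, 60 mm across, 85 tall; origin at centre of its underside
- glaze_tub: bystander: closed white tub, 72 mm across, 75 tall; origin at centre of its underside
- bowl: bystander: terracotta bowl, 90 mm across, 50 tall; origin at centre of its underside
- mug: bystander: white mug, 72 mm across, 85 tall, handle; origin at centre of its underside
- rib: bystander: spatula 180 mm long lying flat, under 30 mm high; origin on its underside
- plaque: bystander: finished tile of three little houses, about 70 x 90 x 14 mm, lying flat; origin on its underside
Things that resemble listed ones, but are neither listed nor needed, are in the scene too. What is shaped like the upper_half but red is not meant.

How it is judged (in metres and radians):
On the way, in this order (a step that is already met when the one before it is completed fails the run):
1. the cock is shut while the upper half is still away from the lower half (value of joint cock below 0.12 rad and distance between upper_half and face above 0.08 m), for 0.2 s.
2. the upper half sits on its dowels, flush on the lower half (distance between hole_big and dowel_big below 0.004 m and distance between hole_small and dowel_small below 0.004 m), for 0.2 s.
At the end, for the whole second after the job is handed in: The cock is within 0.12 rad of shut; both holes of the upper half are within 4 mm of the roots of their dowels (big on big), and the gripper's fingers hold it pressed, at rest, with at least 12 N between the halves and the lower half at least 9 of its 12 mm down on the springs (all of step 2 and value of joint cock below 0.12 rad and value of joint lower_half above 0.009 m and contact force between upper_half and stand above 12 N and contact force between the fingers and upper_half above 2 N and linear speed of upper_half below 0.02 m/s); the arm keeps its last pose, push and grip.
It fails at once if a bystander is shifted by more than 30 mm (distance of any of spare_half, glaze_jar, glaze_tub, bowl, mug, rib, plaque from where it was at the start of the episode above 0.03 m).
It fails at once if the upper half is pressed on the stand with more than 80 N (the plaster cracks) (contact force between upper_half and stand above 80 N).
It also fails if it takes over 58 s, if anything falls off the work surface, if the arm or the gripper's body presses on something with over 40 N, if the wrist force passes 120 N, or if a joint passes its speed limit or range.

ROBOT

A 6-joint arm with a two-finger parallel gripper is mounted at the origin on the work surface. World frame = base frame: x ahead of the robot, y to its left, z up, the work surface at z = 0. Lengths are in mm, angles in degrees, forces in N, time in s.
With the tool pointing down it reaches from about 350 to 850 mm from the base axis. Payload 8.1 kg.
Tool frame: the origin (TCP) lies between the finger pads, 19 mm behind the fingertips; this is the grasp point; z points along the fingers, y is the line along which they close (so a half turn about z gives the same grasp; the last joint's range is limited). The gripper opens to 85 mm and grips with 20 to 120 N. Pads are 22 mm wide; open, the fingers measure 114 mm over their backs; the gripper's body (76 mm by 85 mm) begins 54 mm behind the grasp point. The pads swing forward as they close: fully open they stand 13 mm farther back than shut.
Start: joints at [-75.825, 7.471, 85.268, -0, 87.261, -4.893], TCP at [196.035, -567.077, 249.992] pointing down, gripper open.
Joint ranges: [-169.43, 169.43], [-51.17, 129.36], [1.28, 143.12], [-76.62, 256.62], [0, 156.53], [-152.29, 152.29]. Speed limits (degrees/s): [136.94, 136.94, 159.86, 180, 180, 180].

INTERFACE

Orientations are given as [roll, pitch, yaw] about the fixed x, y, z axes, in that order (R = Rz(yaw) Ry(pitch) Rx(roll)).
In Python, from bench import status, viewer, job gives the robot as it stands.
- The arm moves only by the tool arm_command, never from a script. Its argument "targets" is a list that holds one entry, the list of rows, each a list of 7 numbers: the shift along the world's x, y, z in m, then the turn, a rotation vector about the world's x, y, z in rad, then the opening, from -1 (shut) to 1 (fully open). In form: [[[dx, dy, dz, rx, ry, rz, gripper], ...]]. A call has 1 to 10 rows; each row shifts and turns the commanded pose from where the row before left it; what a row does not reach is not made up. A row lasts 1/8 s, in which the tool goes at most 62.5 mm and 10.7 degrees, less where a joint would pass 70% of its speed; a pose out of reach is approached as far as the arm can. A call with a gripper value outside its range is refused whole. The fingers move at their own pace and stop on an object; "force" is the grip in N (left out, the last holds). Time passes only in rows, so rows that do not move let the fingers close. It gives the time, the measured TCP pose, the force, the opening and the grip force at its end, in the units of the state.
- status.sense(): the state, without advancing time (a new reading comes with each control period).
- viewer.snapshot(name): name is "scene" or "side" or "wrist"; returns the picture (384x512x3 uint8, red, green, blue); there is no depth.
- viewer.camera_model(name): a dict with "vertical_fov" (degrees; the focal length in pixels is half the picture's height over the tangent of half this angle, whatever the lens; pixels are square), "cx", "cy" (the principal point, pixels), "xyz" and "attitude" of the camera in the world. Camera axes: x right, y down, z forward; pixel columns grow to the right and rows downward; lengths in mm; the calibration is good to about 2 mm. A picture is of the moment at which its call begins: read the wrist's pose just before it. camera_model takes no time and is no camera call; for the wrist camera it gives the pose at the moment of the call.
- job.hand_in(): hands the job in; it is judged then, once.
The state is a dict: "time": time; "joint_pos": joint angles; "qd": joint speeds; "joint_efforts": joint torques, N m; "tool_pos": TCP position; "tcp_rot": TCP orientation; "ft_force": force on the tool from outside, world axes, zero at the start; "wrist_torque": the same for the moment, N m; "finger_gap": finger opening in mm; "grip_force": force on a finger pad.
Only numpy, scipy, OpenCV 4.12 (cv2) and the standard library are available. Lean on these libraries where they do the work, as an engineer would, in place of code of your own. Each camera call takes 0.05 s, during which the arm holds its last target. There are 200 camera calls.

## Working session

There is one attempt and no reset: what is moved stays moved. The work goes in short steps, Python scripts to look and compute and a tool call to move; the robot and the scene stay as the last step left them, time stands still between calls to the robot, and variables do not carry over. Pictures are saved under pics/ and viewed, at most 14 in all, crops included, and the job is handed in when it is done.

Besides the shell and the picture viewer there is one more tool, called after "Call:" as name(argument=value, ...) on one line, values as JSON. arm_command: Moves the arm, as the interface text tells. Its arguments: {"type":"object","properties":{"targets":{"type":"array"},"force":{"type":"number"}},"required":["targets"]}

```bash
mkdir -p pics; ls; python3 - <<'E'
from bench import status, viewer, job
import cv2,numpy as np
s=status.sense();print(s)
for n in("scene","side"):
    im=viewer.snapshot(n);cv2.imwrite(f"pics/{n}0.png",im[:,:,::-1]);print(n,viewer.camera_model(n))
print(viewer.camera_model("wrist"))
a=[cv2.imread(f"pics/{n}0.png") for n in("scene","side")]
E
```

```text
pics
{'time': 0.0, 'joint_pos': array([-7.58243142e+01,  7.51625383e+00,  8.53318444e+01, -1.25678907e-03,
        8.72619218e+01, -4.89482653e+00]), 'qd': array([ 0.04762088,  0.09033726, -0.04196086,  0.0273066 , -0.01505726,
        0.00919944]), 'joint_efforts': array([-9.72233756e-04, -5.69396746e+01, -5.00553417e+01, -4.74310127e-04,
        1.50825520e-02,  6.54132168e-05]), 'tool_pos': array([ 195.90309748, -566.54794367,  248.90788239]), 'tcp_rot': array([-1.79890274e+02, -8.13700792e-03,  1.90705657e+01]), 'ft_force': array([ 0.3424897 ,  0.88977293, -0.49609032]), 'wrist_torque': array([0.01504643, 0.00272355, 0.05650735]), 'grip_force': 0.0, 'finger_gap': 85.37016418756501}
scene {'vertical_fov': 48.52246645083927, 'cx': 260.84234229887755, 'cy': 191.4172309962043, 'xyz': array([1232.46211246, -547.56719819,  848.65727821]), 'attitude': array([-130.11993014,    0.61883093,   49.68901392])}
side {'vertical_fov': 54.383548992553855, 'cx': 253.25289778832797, 'cy': 191.5582213032084, 'xyz': array([825.47908857, 792.61353546, 699.66741472]), 'attitude': array([-127.0816566 ,    0.93381444,  159.39195641])}
{'vertical_fov': 68.09629958969813, 'cx': 248.91452972608684, 'cy': 189.48469542936488, 'xyz': array([ 272.35447495, -539.10846412,  373.49706538]), 'attitude': array([ 1.61653586e+02,  9.94609789e-02, -7.09320941e+01])}
```

View pics/scene0.png

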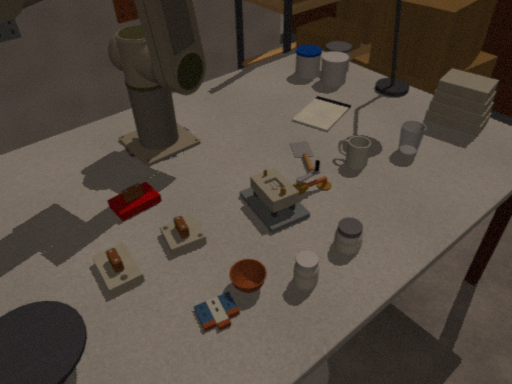

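View pics/side0.png

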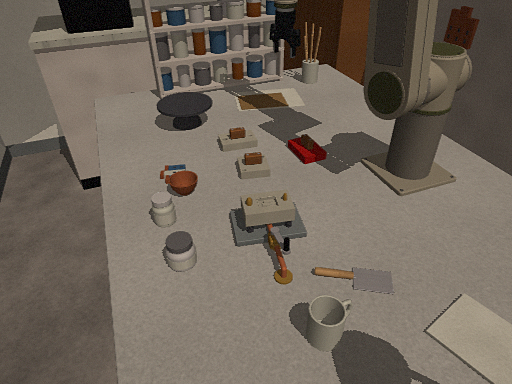

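Stand near scene (275,198) / side (268,215). The candidates for the upper half are scene (183,235) / side (253,165) and scene (118,270) / side (238,140). The red one at scene (135,200) is excluded. I'll enlarge both views.

```bash
cat >h.py <<'E'
import numpy as np,cv2
from scipy.spatial.transform import Rotation as R
from bench import status,viewer
def cam(n):
    m=viewer.camera_model(n); f=192/np.tan(np.radians(m["vertical_fov"]/2))
    return np.array(m["xyz"]),R.from_euler("xyz",m["attitude"],degrees=True).as_matrix(),f,m["cx"],m["cy"]
def onz(c,px,z):
    p,M,f,cx,cy=c; px=np.atleast_2d(px).astype(float)
    d=np.c_[(px[:,0]-cx)/f,(px[:,1]-cy)/f,np.ones(len(px))]@M.T
    return p+d*((z-p[2])/d[:,2])[:,None]
def proj(c,P):
    p,M,f,cx,cy=c; q=(np.atleast_2d(P)-p)@M
    return np.c_[q[:,0]/q[:,2]*f+cx,q[:,1]/q[:,2]*f+cy]
E
python3 - <<'E'
from h import *
a=cv2.imread("pics/scene0.png");b=cv2.imread("pics/side0.png")
A=cv2.resize(a[160:340,80:340],None,fx=3,fy=3,interpolation=3)[:, :780]
A=cv2.resize(a[165:295,90:340],(800,416),interpolation=3)
cv2.imwrite("pics/c1.png",A)
B=cv2.resize(b[120:290,200:400],(700,595),interpolation=3);cv2.imwrite("pics/c2.png",B)
S=cam("scene");D=cam("side")
print(onz(S,[[183,232],[118,268]],28),onz(D,[[253,168],[238,142]],28))
print(onz(S,[[255,178],[270,207],[304,194],[283,169]],85)); print(onz(S,[[318,166]],99),onz(D,[[287,238]],99))
E
```

```text
[[ 475.71576399 -192.14468074   28.        ]
 [ 476.17409848 -381.30989402   28.        ]] [[ 478.92417837 -162.42959315   28.        ]
 [ 469.42875053 -342.25196142   28.        ]]
[[479.05411194  58.65158964  85.        ]
 [601.2235958    9.16470375  85.        ]
 [622.62987462 115.06890721  85.        ]
 [500.54059394 148.72066529  85.        ]]
[[570.68525109 223.04923461  99.        ]] [[545.22048326 238.58933462  99.        ]]
```

View pics/c1.png

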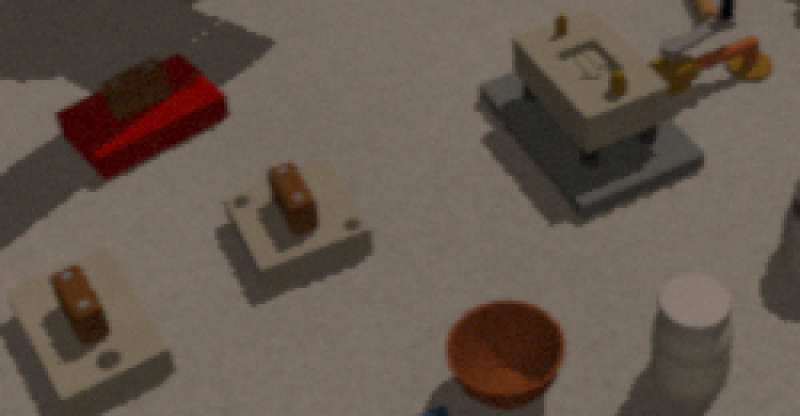

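View pics/c2.png

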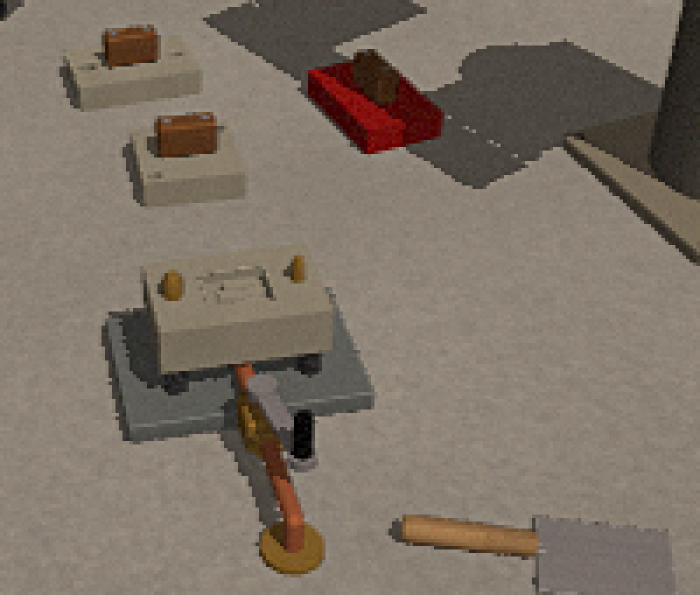

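The upper half is the one at scene (118,270) / side (238,140). It is the longer block, with the big hole towards the front (crop 108,358). The block at scene (183,235) is square with two equal diagonal holes, so it is the spare. The cock lever's black post is at scene (318,166) / side (287,238), nearly along the pipe (open). Moving on to look from close by.

Call:
arm_command(targets=[[[0.045, 0.045, 0, 0, 0, 0, 1], [0.045, 0.045, 0, 0, 0, 0, 1], [0.045, 0.045, 0, 0, 0, 0, 1], [0.045, 0.045, 0, 0, 0, 0, 1], [0.01, 0.01, 0, 0, 0, 0, 1], [0, 0, 0, 0, 0, 0, 1]]])

```text
time: 0.85
tool_pos: [383.1, -379.8, 249.7]
tcp_rot: [-180.0, 0.0, 19.2]
ft_force: [-0.1, -0.3, -0.3]
finger_gap: 85.6
grip_force: 0.0
```

```bash
python3 - <<'E'
from h import *
import pickle
c=cam("wrist");im=viewer.snapshot("wrist");pickle.dump(c,open("w1.pkl","wb"))
cv2.imwrite("pics/w1.png",im[:,:,::-1]);print(status.sense()["tool_pos"])
E
```

```text
[ 382.38724326 -380.62638945  249.69829836]
```

View pics/w1.png

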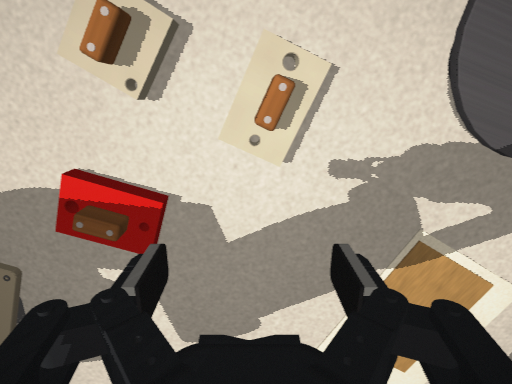

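The wrist view confirms it: the long half has its big hole at (290,61), small hole at (254,140) and grip at (275,102). I'll measure it, then triangulate the dowels and post roughly.

```bash
cat >>h.py <<'E'
def blob(im,x,y,r,f):
    """centroid of dark blob nearest (x,y): gray < f*median of window"""
    g=cv2.cvtColor(im,cv2.COLOR_BGR2GRAY);w=g[y-r:y+r+1,x-r:x+r+1]
    m=(w<f*np.median(w)).astype(np.uint8);n,l,s,c=cv2.connectedComponentsWithStats(m)
    k=1+np.argmin(np.hypot(*(c[1:]-r).T)+100*(s[1:,4]<10));return c[k]+[x-r,y-r],s[k,4]
E
python3 - <<'E'
from h import *
import pickle
c=pickle.load(open("w1.pkl","rb"));im=cv2.imread("pics/w1.png")
b,nb=blob(im,290,61,12,.75);s,ns=blob(im,254,140,10,.75);print(b,nb,s,ns)
P=onz(c,[b,s],28);print(P,np.linalg.norm(P[0]-P[1]))
m=(cv2.inRange(cv2.cvtColor(im,cv2.COLOR_BGR2HSV),(0,100,60),(20,255,255)))
m[:, :240]=0;m[:,310:]=0;m[160:]=0
pts=np.argwhere(m)[:,::-1];print("grip px",cv2.minAreaRect(pts.astype(np.float32)))
# screws at top z 62
hs=[blob(cv2.bitwise_not(im),x,y,5,.8) for x,y in((283,87),(268,121))];print(hs,onz(c,[h[0] for h in hs],62).round(1))
g=cv2.cvtColor(im,cv2.COLOR_BGR2HSV)
mm=((g[...,2]>120)&(g[...,1]>20)).astype(np.uint8)
d=P[0]-P[1];print("yaw",np.degrees(np.arctan2(d[1],d[0])),"centre",P.mean(0))
S=cam("scene");D=cam("side")
def tri(a,b):
    r=[]
    A=[];B=[]
    for cc,px in((S,a),(D,b)):
        q=onz(cc,[px],0)[0]-cc[0];q/=np.linalg.norm(q);M=np.eye(3)-np.outer(q,q);A.append(M);B.append(M@cc[0])
    return np.linalg.lstsq(np.vstack(A),np.hstack(B),rcond=None)[0]
cs=lambda x,y:(90+x*.3125,165+y*.3125);ct=lambda x,y:(200+x/3.5,120+y/3.5)
print("big top",tri(cs(616,70),ct(172,271)),"small top",tri(cs(561,16),ct(298,257)),"post top",tri((317.5,161),ct(303,413)))
E
```

```text
[290.31818182  61.00909091] 220 [254.24210526 139.92631579] 95
[[ 508.71079609 -383.58286735   28.        ]
 [ 412.80925411 -374.88164906   28.        ]] 96.29546694052216
grip px ((274.12890625, 102.15798950195312), (23.071613311767578, 54.98886489868164), 24.22774314880371)
[(array([282.36,  86.5 ]), np.int32(50)), (array([267.09090909, 119.36363636]), np.int32(44))] [[ 478.8 -381.7   62. ]
 [ 442.6 -378.3   62. ]]
yaw -5.184293996733124 centre [ 460.7600251  -379.23225821   28.        ]
big top [577.80984328  74.18824715 105.81158874] small top [484.6361306   91.33520135 103.22282661] post top [549.25865595 240.5243828   99.45191406]
```

Call:
arm_command(targets=[[[0.01, 0.06, 0, 0, 0, -0.1, 1], [0.01, 0.06, 0, 0, 0, -0.1, 1], [0.01, 0.06, 0, 0, 0, -0.1, 1], [0.01, 0.06, 0, 0, 0, -0.1, 1], [0.01, 0.06, 0, 0, 0, -0.116, 1], [0.01, 0.06, 0, 0, 0, 0, 1], [0.01, 0.06, 0, 0, 0, 0, 0], [0.01, 0.06, 0, 0, 0, 0, 0], [0.01, 0.04, 0, 0, 0, 0, 0], [0, 0, 0, 0, 0, 0, 0]]])

```text
time: 2.15
tool_pos: [473.4, 140.4, 249.7]
tcp_rot: [180.0, 0.0, -10.4]
ft_force: [0.2, -1.3, 0.1]
finger_gap: 42.7
grip_force: 0.0
```

```bash
python3 - <<'E'
from h import *
import pickle
c=cam("wrist");im=viewer.snapshot("wrist");pickle.dump(c,open("w2.pkl","wb"))
cv2.imwrite("pics/w2.png",im[:,:,::-1]);s=status.sense();print(s["tool_pos"],s["tcp_rot"],s["finger_gap"])
print(proj(c,[[577.8,74.2,105],[484.6,91.3,105],[549.2,240.5,99]]))
E
```

```text
[473.20831193 139.10539709 249.62666613] [ 1.79951082e+02  3.54722210e-02 -1.04803486e+01] 42.98572381417554
[[304.05315273  53.46365391]
 [298.09241246 161.33639441]
 [131.61711464 122.05136899]]
```

View pics/w2.png

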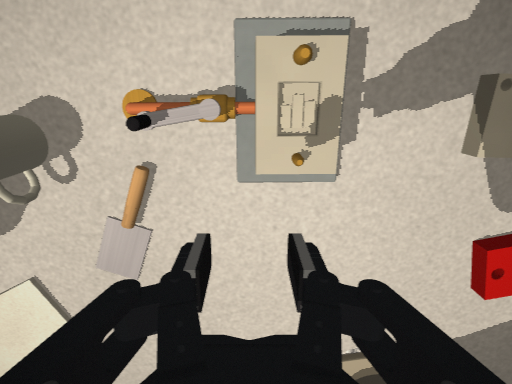

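The wrist view shows the post top at (133,124), the cock axis at (210,108), the big dowel at (303,54), the small dowel at (298,159), and the plaster face over x 256–349, y 36–175. I'll refine the stand pose.

```bash
python3 - <<'E'
from h import *
import pickle
c=pickle.load(open("w2.pkl","rb"));im=cv2.imread("pics/w2.png");h=cv2.cvtColor(im,cv2.COLOR_BGR2HSV)
for x,y in((302,80),(270,150),(303,54),(298,159),(134,123)):print(h[y,x])
br=cv2.inRange(h,(8,130,60),(30,255,255))
for x,y in((303,54),(298,159)):
    m=np.zeros_like(br);m[y-16:y+17,x-16:x+17]=br[y-16:y+17,x-16:x+17]
    p=np.argwhere(m)[:,::-1];q=p.mean(0);print(len(p),q,p.min(0),p.max(0),onz(c,[q],93).round(1))
# plaster face: flood fill
g=cv2.GaussianBlur(im,(3,3),0);mask=np.zeros((386,514),np.uint8)
cv2.floodFill(g,mask,(265,150),0,(12,)*3,(12,)*3,cv2.FLOODFILL_FIXED_RANGE|cv2.FLOODFILL_MASK_ONLY|8|(255<<8))
m=mask[1:-1,1:-1];ct=max(cv2.findContours(m,0,1)[0],key=cv2.contourArea)
hull=cv2.convexHull(ct);P=onz(c,hull[:,0],85)[:,:2];print(cv2.contourArea(hull),cv2.minAreaRect(P.astype(np.float32)))
print(cv2.approxPolyDP(hull,5,True)[:,0].tolist())
dk=cv2.inRange(h,(0,0,0),(180,255,45));dk[:,170:]=0;dk[:,:110]=0;dk[:105]=0;dk[140:]=0
p=np.argwhere(dk)[:,::-1];print(len(p),p.min(0),p.max(0),cv2.minAreaRect(p.astype(np.float32)))
# expected from model
def model(cx,cy,yaw):
    a=np.radians(yaw);return lambda x,y,z:[cx+x*np.cos(a)-y*np.sin(a),cy+x*np.sin(a)+y*np.cos(a),z]
M=model(531.2,82.8,-10.4)
print(proj(c,[M(48,0,95),M(-48,0,95),M(0,90,68),M(65,42,85),M(65,-42,85),M(-65,-42,85),M(-65,42,85)]).round(1))
E
```

```text
[ 20  55 200]
[ 20  54 203]
[ 19 181 185]
[ 19 182 115]
[170  24  32]
283 [302.49116608  54.34275618] [294  44] [311  64] [[578.4  73.3  93. ]]
110 [297.29090909 159.12727273] [292 153] [303 165] [[484.   90.2  93. ]]
11329.0 ((530.7120361328125, 81.62507629394531), (81.50922393798828, 128.334228515625), 80.09368133544922)
[[346, 37], [334, 172], [257, 173], [257, 37]]
298 [127 115] [150 130] ((138.40000915527344, 121.70000457763672), (14.230247497558594, 23.717082977294922), 71.56504821777344)
[[302.   54.3]
 [296.4 159.7]
 [207.9 108.7]
 [254.9  35.2]
 [347.4  35.2]
 [333.9 173.5]
 [254.1 173.6]]
```

Call:
arm_command(targets=[[[0.025, 0.034, 0, 0, 0, 0, 0], [0.025, 0.034, 0, 0, 0, 0, 0], [0.025, 0.032, -0.03, 0, 0, 0, 0], [0, 0, -0.05, 0, 0, 0, 0], [0, 0, -0.04, 0, 0, 0, 0], [0, 0, 0, 0, 0, 0, 0], [0, 0, 0, 0, 0, 0, 0]]])

```text
time: 3.08
tool_pos: [549.2, 238.5, 131.9]
tcp_rot: [-180.0, -0.1, -10.6]
ft_force: [0.7, 0.2, 1.0]
finger_gap: 42.8
grip_force: 0.0
```

```bash
python3 - <<'E'
from h import *
import pickle
c=cam("wrist");im=viewer.snapshot("wrist");pickle.dump(c,open("w3.pkl","wb"))
s=status.sense();print(s["tool_pos"],s["tcp_rot"],s["finger_gap"],s["ft_force"])
print(proj(c,[[548,239.5,99]]))
cv2.imwrite("pics/w3.png",cv2.resize(im[:,:,::-1],None,fx=1.5,fy=1.5))
E
```

```text
[549.7097206  239.04217317 132.84054697] [-179.90151409   -0.19921314  -10.58225595] 42.81506272058612 [ 0.44680364 -0.48845858  1.39394424]
[[249.72913287 235.3316976 ]]
```

View pics/w3.png

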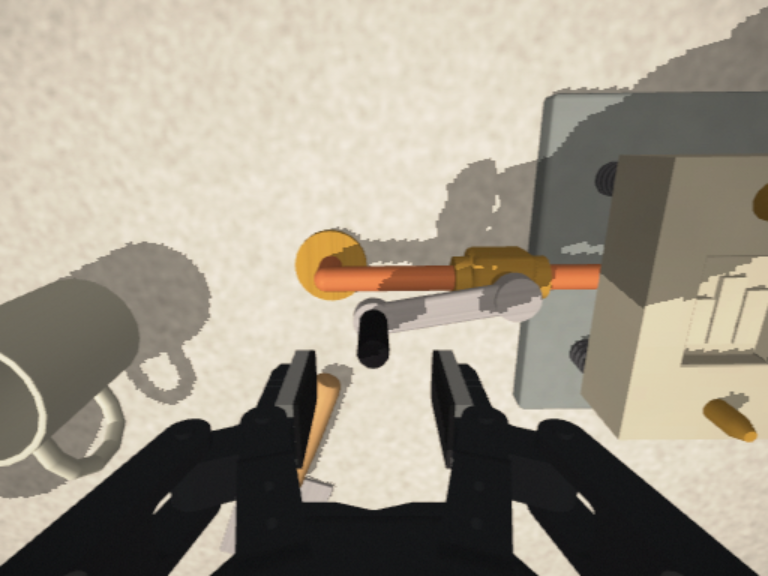

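Post top at (249,235) in the wrist frame, exactly where predicted and between the fingers. Descending and gripping lightly.

Call:
arm_command(targets=[[[-0.001, 0.0005, -0.02, 0, 0, 0, 0], [0, 0, -0.02, 0, 0, 0, 0], [0, 0, 0, 0, 0, 0, -0.4], [0, 0, 0, 0, 0, 0, -0.8], [0, 0, 0, 0, 0, 0, -0.8], [0, 0, 0, 0, 0, 0, -0.8]]], force=25)

```text
time: 3.88
tool_pos: [546.2, 239.6, 89.2]
tcp_rot: [179.9, 0.1, -10.5]
ft_force: [-0.7, -4.2, -7.8]
finger_gap: 12.9
grip_force: 26.1
```

Call:
arm_command(targets=[[[-0.0114, -0.0007, 0, 0, 0, 0, -0.8], [-0.0117, -0.0027, 0, 0, 0, 0, -0.8], [-0.0111, -0.0047, 0, 0, 0, 0, -0.8], [-0.0101, -0.0065, 0, 0, 0, 0, -0.8], [-0.0088, -0.0082, 0, 0, 0, 0, -0.8], [-0.0072, -0.0096, 0, 0, 0, 0, -0.8], [-0.0055, -0.0108, 0, 0, 0, 0, -0.8], [-0.003, -0.0091, 0, 0, 0, 0, -0.8], [-0.0012, -0.0059, 0, 0, 0, 0, -0.8], [0, 0, 0, 0, 0, 0, -0.8]]])

```text
time: 5.12
tool_pos: [474.3, 182.4, 89.6]
tcp_rot: [-180.0, 0.2, -10.5]
ft_force: [-6.5, 1.3, -6.0]
finger_gap: 13.1
grip_force: 26.1
```

Call:
arm_command(targets=[[[0.001, -0.003, 0, 0, 0, 0, -0.8], [0.0, -0.003, 0, 0, 0, 0, -0.8], [0, 0, 0, 0, 0, 0, -0.8]]])

```text
time: 5.5
tool_pos: [474.3, 181.4, 89.8]
tcp_rot: [-179.5, 0.4, -10.4]
ft_force: [-10.8, 27.3, -8.2]
finger_gap: 12.8
grip_force: 26.7
```

```bash
python3 - <<'E'
from h import *
import pickle
s=status.sense();print(s["tool_pos"],s["ft_force"])
c=cam("wrist");im=viewer.snapshot("wrist");pickle.dump(c,open("w4.pkl","wb"))
cv2.imwrite("pics/w4.png",im[:,:,::-1])
E
```

```text
[474.25658116 181.38656002  89.76414159] [-10.79193207  27.27409297  -8.20483942]
```

View pics/w4.png

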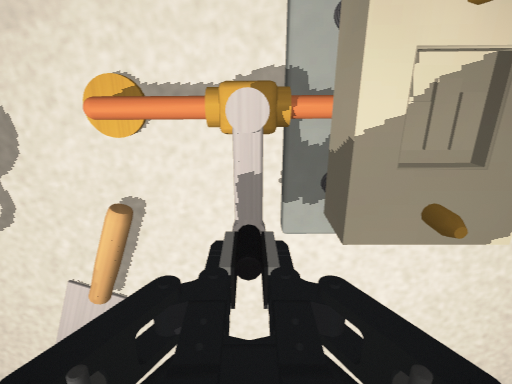

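The lever lies square across the pipe, and the stop is felt (27 N). I'll relax, release with a small opening and lift.

Call:
arm_command(targets=[[[0, 0.005, 0, 0, 0, 0, -0.8], [0, 0, 0, 0, 0, 0, -0.3], [0, 0, 0, 0, 0, 0, -0.3], [0, 0, 0.01, 0, 0, 0, -0.3], [0, 0, 0.05, 0, 0, 0, -0.3], [0, 0, 0.06, 0, 0, 0, -0.3], [0, 0, 0.04, 0, 0, 0, 0.4], [0, -0.06, 0, 0, 0, 0.02, 0.4], [0, -0.06, 0, 0, 0, 0.02, 0.4], [0, -0.06, 0, 0, 0, 0.02, 0.4]]])

```text
time: 6.8
tool_pos: [477.9, -0.8, 251.6]
tcp_rot: [-180.0, -0.2, -7.0]
ft_force: [0.9, 0.7, 0.7]
finger_gap: 59.7
grip_force: 0.0
```

Call:
arm_command(targets=[[[0, -0.06, 0, 0, 0, 0.02, 0.4], [0, -0.06, 0, 0, 0, 0.01, 0.4], [0, -0.06, 0, 0, 0, 0, 0.4], [0, -0.06, 0, 0, 0, 0, 0.4], [0, -0.06, 0, 0, 0, 0, 0.4], [0, -0.05, 0, 0, 0, 0, 0.4], [0, -0.025, -0.03, 0, 0, 0, 0.4], [0, 0, -0.05, 0, 0, 0, 0.4], [0, 0, 0, 0, 0, 0, 0.4], [0, 0, 0, 0, 0, 0, 0.4]]])

```text
time: 8.05
tool_pos: [478.4, -374.4, 172.4]
tcp_rot: [179.9, -0.1, -5.3]
ft_force: [-0.1, 0.0, 0.8]
finger_gap: 59.7
grip_force: 0.0
```

```bash
python3 - <<'E'
from h import *
import pickle
s=status.sense();print(s["tool_pos"],s["tcp_rot"],s["finger_gap"],s["ft_force"])
c=cam("wrist");im=viewer.snapshot("wrist")[:,:,::-1].copy();pickle.dump(c,open("w5.pkl","wb"))
a=np.radians(-5.2);u=np.array([np.cos(a),np.sin(a),0]);o=np.array([460.7,-379.4,0])
print(proj(c,[o+48*u+[0,0,28],o-48*u+[0,0,28],o+19*u+[0,0,62],o-19*u+[0,0,62]]).round(0))
cv2.imwrite("pics/w5.png",im)
sd=viewer.snapshot("side")[:,:,::-1];cv2.imwrite("pics/sd5.png",sd)
E
```

```text
[ 478.44047305 -374.38874778  172.35165374] [ 1.79932292e+02 -9.68070040e-02 -5.33213706e+00] 59.68017494398075 [-0.14499311  0.04201952  0.8337159 ]
[[257. 151.]
 [256. 241.]
 [258. 191.]
 [257. 230.]]
```

View pics/w5.png

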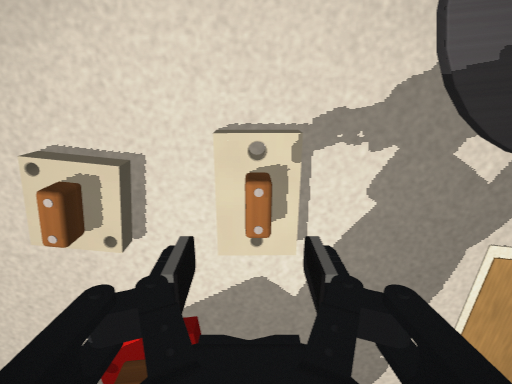

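Half as predicted: holes (257,150) and (257,241), grip screws (258,193) and (258,230). Descending to grip.

Call:
arm_command(targets=[[[-0.0175, -0.005, -0.02, 0, 0, 0, 0.4], [0, 0, -0.05, 0, 0, 0, 0.4], [0, 0, -0.04, 0, 0, 0, 0.4], [0, 0, -0.01, 0, 0, 0, 0.4], [0, 0, 0, 0, 0, 0, -0.2], [0, 0, 0, 0, 0, 0, -0.8], [0, 0, 0, 0, 0, 0, -0.8], [0, 0, 0, 0, 0, 0, -0.8], [0, 0, 0, 0, 0, 0, -0.8]]], force=90)

```text
time: 9.28
tool_pos: [462.0, -380.6, 53.2]
tcp_rot: [179.8, -0.2, -5.3]
ft_force: [-0.4, -0.3, 7.8]
finger_gap: 22.5
grip_force: 89.7
```

Call:
arm_command(targets=[[[0, 0, 0.02, 0, 0, 0, -0.8], [0, 0, 0.04, 0, 0, 0, -0.8], [0, 0, 0.05, 0, 0, 0, -0.8], [0, 0, 0.04, 0, 0, 0, -0.8], [0.005, 0.03, 0, 0, 0, 0, -0.8], [0.006, 0.045, 0, 0, 0, -0.02, -0.8], [0.007, 0.045, 0, 0, 0, -0.02, -0.8], [0.008, 0.045, 0, 0, 0, -0.02, -0.8], [0.008, 0.045, 0, 0, 0, -0.026, -0.8], [0.008, 0.045, 0, 0, 0, 0, -0.8]]])

```text
time: 10.52
tool_pos: [502.3, -122.5, 201.4]
tcp_rot: [180.0, -0.1, -10.3]
ft_force: [1.5, -0.4, -5.4]
finger_gap: 22.6
grip_force: 89.2
```

Call:
arm_command(targets=[[[0.007, 0.045, 0, 0, 0, 0, -0.8], [0.007, 0.045, 0, 0, 0, 0, -0.8], [0.006, 0.045, 0, 0, 0, 0, -0.8], [0.005, 0.045, 0, 0, 0, 0, -0.8], [0.003, 0.02, 0, 0, 0, 0, -0.8], [0, 0.008, 0, 0, 0, 0, -0.8], [0, 0, 0, 0, 0, 0, -0.8], [0, 0, 0, 0, 0, 0, -0.8]]])

```text
time: 11.52
tool_pos: [530.2, 83.0, 200.2]
tcp_rot: [180.0, -0.0, -10.3]
ft_force: [-0.6, -0.3, -5.7]
finger_gap: 22.5
grip_force: 89.4
```

```bash
python3 - <<'E'
from h import *
import pickle
s=status.sense();print(s["tool_pos"],s["tcp_rot"],s["finger_gap"],s["ft_force"])
c=cam("wrist");im=viewer.snapshot("wrist")[:,:,::-1].copy();pickle.dump((c,s["tool_pos"]),open("w6.pkl","wb"))
t=s["tool_pos"];a=np.radians(s["tcp_rot"][2]);u=np.array([np.cos(a),np.sin(a),0])
print(proj(c,[t+48*u-[0,0,24],t-48*u-[0,0,24]]).round(1))
cv2.imwrite("pics/w6.png",im)
E
```

```text
[530.24125056  83.01957252 200.17564647] [ 1.79978125e+02 -5.04747426e-03 -1.03223068e+01] 22.458190158763607 [-0.59399735 -0.25664299 -5.74664789]
[[251.3 159.8]
 [250.9 307.4]]
```

View pics/w6.png

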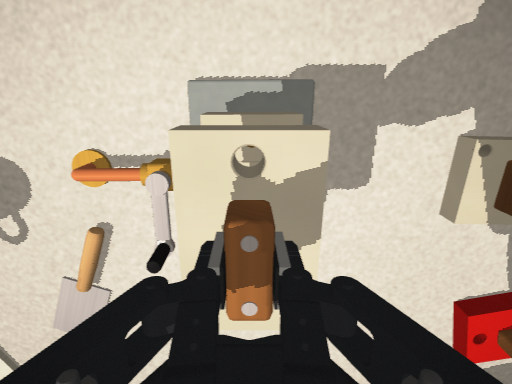

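Held half in view: big hole (249,161), screws (250,244) and (249,309); lever bar parallel to the block edge, so still shut. I'll measure the in-hand offset.

```bash
python3 - <<'E'
from h import *
import pickle
c,t=pickle.load(open("w6.pkl","rb"));im=cv2.imread("pics/w6.png")
w=im[138:185,225:275].copy();pl=np.median(im[140:175,205:225].reshape(-1,3),0);print(pl)
d=np.abs(w.astype(int)-pl).sum(2);m=(d>60).astype(np.uint8)
n,l,s,cc=cv2.connectedComponentsWithStats(m);print(s[:,4],cc.round(1))
for r in m: print("".join(".#"[v] for v in r))
print(cv2.inRange(im[235:320,235:265],(150,150,150),(255,255,255)).any())
g=im.min(2)
for y in(244,309):
    p=np.argwhere(g[y-8:y+9,240:260]>120)[:,::-1];q=p.mean(0)+[240,y-8];print(len(p),q,onz(c,[q],t[2]+9)-t)
ct=cv2.findContours(m,0,1)[0];e=max(ct,key=len);print(cv2.fitEllipse(e))
E
```

```text
[186. 219. 229.]
[1176 1174] [[24.5 17.6]
 [24.5 28.5]]
..................................................
..................................................
..................................................
..................................................
..................................................
..................................................
....................######........................
.................############.....................
...............################...................
.............####################.................
............###.##################................
...........##...####################..............
..........##....#####################.............
.........##......####################.............
........###......#####################............
.......###.......######################...........
.......####......######################...........
.......####......#######################..........
......#####......#######################..........
......#####.......#######################.........
......######......######
[... 935 characters left out ...]
.........
..........###############################.........
...........##############################.........
...........###############################.###....
..........####################################....
.......#######################################...#
.......###########################################
.......###########################################
.......###########################################
True
0 [nan nan] [[nan nan nan]]
176 [248.98295455 308.875     ] [[-19.7641895    4.85221632   9.        ]]
((24.675098419189453, 29.043424606323242), (38.63408660888672, 47.27037048339844), 143.49301147460938)<stdin>:11: RuntimeWarning: Mean of empty slice.
  ret = um.true_divide(
```

Call:
arm_command(targets=[[[0.0015, -0.0018, -0.02, 0, 0, 0, -0.8], [0, 0, -0.016, 0, 0, 0, -0.8], [0, 0, 0, 0, 0, 0, -0.8], [0, 0, -0.004, 0, 0, 0, -0.8], [0, 0, -0.003, 0, 0, 0, -0.8], [0, 0, 0, 0, 0, 0, -0.8]]])

```text
time: 12.32
tool_pos: [531.9, 82.3, 157.1]
tcp_rot: [-180.0, -0.0, -10.3]
ft_force: [0.0, -0.0, -4.2]
finger_gap: 22.4
grip_force: 89.4
```

```bash
python3 - <<'E'
from h import *
s=status.sense();print(s["tool_pos"],s["tcp_rot"],s["ft_force"],s["wrist_torque"])
im=viewer.snapshot("wrist")[:,:,::-1].copy()
a=cv2.resize(im[110:250,150:350],(400,280),interpolation=3)
sd=viewer.snapshot("side")[:,:,::-1];b=cv2.resize(sd[160:270,210:330],(400,367),interpolation=3)
o=np.zeros((367,800,3),np.uint8);o[:280,:400]=a;o[:,400:]=b;cv2.imwrite("pics/w7.png",o)
E
```

```text
[531.8656708   82.26275954 157.0641124 ] [-1.79997971e+02 -6.45054302e-03 -1.02608355e+01] [ 0.04552003 -0.00977913 -4.23622143] [-0.03346859 -0.04108023 -0.01241939]
```

View pics/w7.png

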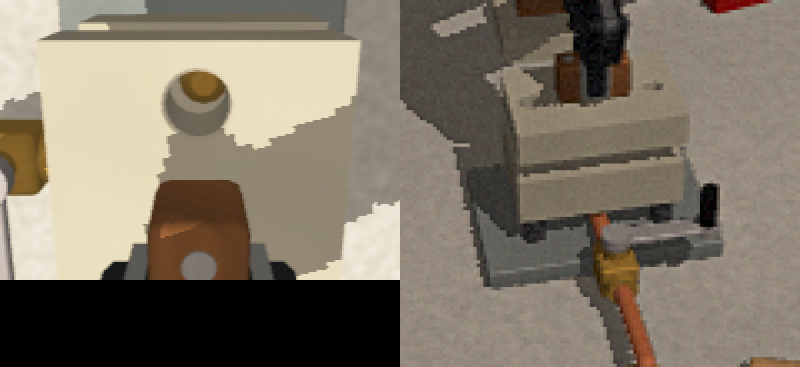

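The dowel tip shows inside the big hole, at (251,152) with the hole at (248.5,161). I'll compare the two on their own height planes.

```bash
python3 - <<'E'
from h import *
c=cam("wrist");im=viewer.snapshot("wrist")[:,:,::-1].copy();s=status.sense();t=s["tool_pos"]
h=cv2.cvtColor(im,cv2.COLOR_BGR2HSV)
w=h[140:182,228:270];br=(cv2.inRange(w,(8,120,40),(30,255,255))>0)
for r in br: print("".join(".#"[int(v)] for v in r))
p=np.argwhere(br)
a=np.radians(s["tcp_rot"][2]);U=np.array([[np.cos(a),np.sin(a)],[-np.sin(a),np.cos(a)]])
print("hole",U@(onz(c,[[248.5,161]],t[2]-25)[0]-t)[:2])
for z in (105,98): print("dowel px251.5,152",z,U@(onz(c,[[251.5,152]],z)[0]-t)[:2])
print("nominal dowel",U@(np.array([578.4,73.3])-t[:2]))
E
```

```text
..........................................
..........................................
..........................................
..........................................
..........................................
..........................................
................##########................
..............###############.............
.............#################............
............####################..........
............#####################.........
............#####################.........
.............#####################........
.............######################.......
.............######################.......
..............####################........
..............###################.........
...............#################..........
................###############...........
.................#############............
...................#########..............
.......................##.................
..........................................
..........................................
..........................................
.........................
[... 171 characters left out ...]
..................
..........................................
..........................................
..........................................
..........................................
..........................................
..........................................
..........................................
..........................................
..........................................
..........................................
..........................................
..........................................
hole [47.1039158   1.50004545]
dowel px251.5,152 105 [46.7584053  -0.34528492]
dowel px251.5,152 98 [45.42198644 -0.40936594]
nominal dowel [47.24378854 -0.54372952]
```

Call:
arm_command(targets=[[[0, -0.0019, 0, 0, 0, 0, -0.8], [0, 0, -0.004, 0, 0, 0, -0.8], [0, 0, -0.004, 0, 0, 0, -0.8], [0, 0, 0, 0, 0, 0, -0.8]]])

```text
time: 12.98
tool_pos: [531.5, 80.3, 148.3]
tcp_rot: [180.0, 0.1, -10.3]
ft_force: [-0.2, -1.0, -4.7]
finger_gap: 22.3
grip_force: 89.4
```

Call:
arm_command(targets=[[[0, 0, -0.003, 0, 0, 0, -0.8], [0, 0, -0.003, 0, 0, 0, -0.8], [0, 0, 0, 0, 0, 0, -0.8]]])

```text
time: 13.35
tool_pos: [531.5, 80.3, 142.5]
tcp_rot: [180.0, 0.0, -10.3]
ft_force: [-0.0, -0.2, -5.3]
finger_gap: 22.8
grip_force: 89.4
```

Call:
arm_command(targets=[[[0, 0, -0.002, 0, 0, 0, -0.8], [0, 0, -0.002, 0, 0, 0, -0.8], [0, 0, 0, 0, 0, 0, -0.8]]])

```text
time: 13.72
tool_pos: [531.6, 80.3, 138.7]
tcp_rot: [180.0, 0.0, -10.3]
ft_force: [-0.1, -0.0, -4.2]
finger_gap: 22.3
grip_force: 89.4
```

Call:
arm_command(targets=[[[0, 0, -0.002, 0, 0, 0, -0.8], [0, 0, 0, 0, 0, 0, -0.8], [0, 0, 0, 0, 0, 0, -0.8], [0, 0, 0, 0, 0, 0, -0.8]]])

```text
time: 14.22
tool_pos: [532.0, 80.4, 137.4]
tcp_rot: [-180.0, -0.0, -10.3]
ft_force: [-4.2, 0.2, 3.2]
finger_gap: 22.4
grip_force: 90.6
```

Call:
arm_command(targets=[[[0, 0, -0.002, 0, 0, 0, -0.8], [0, 0, -0.002, 0, 0, 0, -0.8], [0, 0, 0, 0, 0, 0, -0.8], [0, 0, 0, 0, 0, 0, -0.8]]])

```text
time: 14.72
tool_pos: [532.2, 80.4, 133.7]
tcp_rot: [-180.0, -0.0, -10.3]
ft_force: [-5.8, 0.0, 7.6]
finger_gap: 22.6
grip_force: 91.1
```

Call:
arm_command(targets=[[[-0.0005, 0, -0.002, 0, 0, 0, -0.8], [0, 0, -0.002, 0, 0, 0, -0.8], [0, 0, 0, 0, 0, 0, -0.8], [0, 0, 0, 0, 0, 0, -0.8]]])

```text
time: 15.22
tool_pos: [532.2, 80.3, 130.3]
tcp_rot: [-180.0, -0.1, -10.3]
ft_force: [-5.1, -0.0, 10.5]
finger_gap: 22.2
grip_force: 91.5
```

Call:
arm_command(targets=[[[0, 0, -0.002, 0, 0, 0, -0.8], [0, 0, -0.0015, 0, 0, 0, -0.8], [0, 0, 0, 0, 0, 0, -0.8], [0, 0, 0, 0, 0, 0, -0.8]]])

```text
time: 15.72
tool_pos: [532.2, 80.4, 127.2]
tcp_rot: [-180.0, -0.1, -10.3]
ft_force: [-7.7, 0.4, 12.7]
finger_gap: 22.0
grip_force: 91.7
```

Call:
arm_command(targets=[[[0, 0, -0.0015, 0, 0, 0, -0.8], [0, 0, -0.001, 0, 0, 0, -0.8], [0, 0, 0, 0, 0, 0, -0.8], [0, 0, 0, 0, 0, 0, -0.8]]])

```text
time: 16.23
tool_pos: [532.2, 80.4, 126.2]
tcp_rot: [-180.0, -0.1, -10.3]
ft_force: [-14.9, -0.4, 25.9]
finger_gap: 22.6
grip_force: 93.9
```

The stop is felt: it moved 1 mm for 2.5 mm commanded, and force jumped to 26 N. I'll ease back slightly to about 20 N and check.

Call:
arm_command(targets=[[[-0.0005, 0, 0.0007, 0, 0, 0, -0.8], [0, 0, 0, 0, 0, 0, -0.8], [0, 0, 0, 0, 0, 0, -0.8], [0, 0, 0, 0, 0, 0, -0.8]]])

```text
time: 16.73
tool_pos: [532.2, 80.3, 126.2]
tcp_rot: [-180.0, -0.2, -10.3]
ft_force: [-7.8, 0.9, 17.1]
finger_gap: 22.7
grip_force: 92.6
```

```bash
python3 - <<'E'
from h import *
s=status.sense();print(s["tool_pos"],s["ft_force"],s["wrist_torque"],s["grip_force"])
b=viewer.snapshot("side")[150:270,200:340,::-1];a=viewer.snapshot("scene")[130:240,230:350,::-1]
cv2.imwrite("pics/f.png",np.hstack([cv2.resize(b,(400,343),interpolation=3),cv2.resize(a,(374,343),interpolation=3)]))
E
```

```text
[532.152025    80.33111511 126.19055165] [-7.75586021  0.85449007 17.05015676] [-0.27506412  1.23660673 -0.03065388] 92.60627031326294
```

View pics/f.png

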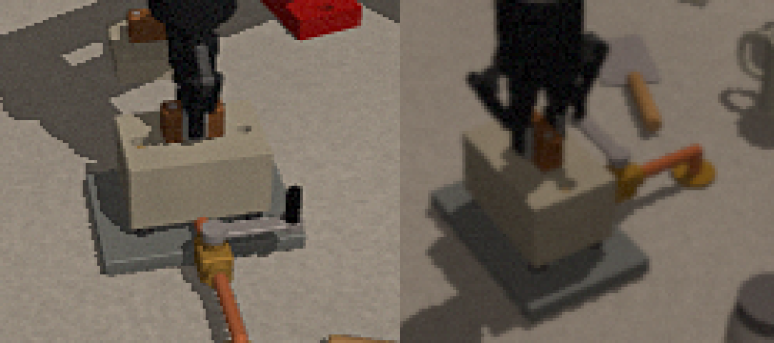

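The views show the mould closed flush and pushed down onto the stand, with the lever square across the pipe. Tool force is 17 N, about 22 N between the halves. Handing in.

```bash
python3 -c "
from bench import job
print(job.hand_in())"
```

```text
the job is handed in; nothing more can be done
None
```

I handed the job in with the cock shut against its stop and the upper half flush on its dowels, held pressed fully down at about 17 N of tool push; the hand-in returned no verdict.

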